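# Back a jammed cap out of the parts feeder with the jog stick

### The job

A round cap has strayed into one of the two tracks of the small parts feeder and is jammed under the guard bars. Push the console's jog stick fully over towards the side of that track (left stick for the left track, right for the right) so that the feeder's pusher, not the gripper, backs the cap up the track and clear of the guard, hold it over for a good second, and let the stick spring back to centre. Then lift the cap out and set it down gently, right way up, on the floor of the black tray, leaving the square housing in the other track and the other things on the bench as they are.

Things in the scene. Friction and masses are not known exactly. Their poses are not given: they have to be found in the camera images.
- console: Fixed grey jog console, 130 (its x) x 140 (its y) x 50 mm high, a dark plate on top (top face 55 mm up), the jog stick standing in its middle. Origin: centre of its underside, on the bench; z up, its y axis is the line along which the stick tilts, +y to the left as seen from the robot. Turned up to 0.35 rad.
- jog (a joint): Tilt of the stick (rad): 0 upright, positive to the console's +y (left), negative to -y (right), stops at -0.45 and 0.45. A spring centres it (0.6 N m/rad, about 4 N at the grip at the stop). The feeder's pushers follow at once, 0.1 m per rad: positive drives the left (+y) track's pusher uphill, negative the right (-y) track's, while the other draws back.
- jog_grip (a point): Middle of the stick's black grip, which is round and upright, 24 mm in diameter, 57 mm long (30 mm below to 27 mm above this point), on a 12 mm rod. 75 mm from the tilt axis, which runs along the console's x, 50 mm above the console's origin; so 125 mm above the bench when centred.
- feeder: Fixed two-track feeder, base 250 (x) x 190 (y) mm. Origin: centre of its underside; z up. Two parallel dark steel tracks run along its x, centre lines at y = +45 mm (left) and -45 mm (right), rising to +x (away from the robot) at 0.2 rad; floor 75 mm up at x = 0. Each is 49 mm wide between guide rails 6 mm high, 4 mm thick.
- guard (a point): Middle of the uphill lower edge of the guard over the tracks' low end: two aluminium bars along the feeder's y, 190 mm long, on three posts, 39 to 44 mm above the track floor, reaching 23 mm downhill from here. A part under them cannot be lifted out. At y = 0 of the feeder.
- pusher_left (a point): Middle of the face of the left track's pusher, a steel bar 14 mm wide and 14 mm high at the track's low end, which waits 4 to 5 mm downhill of the part. Full stick backs the part about 40 mm uphill; friction keeps it there when the pusher returns.
- pusher_right (a point): The same for the right track's pusher.
- cap: Loose round cap, white plastic, 44 mm in diameter, 34 mm high with a bevelled top, about 50 g. Origin: centre of its underside; z its axis. It starts on the floor of one of the tracks, leaning with the slope, 54.5 mm downhill of the feeder's centre, half of it under the guard. It comes up clear of the guard when less than 31 mm downhill of the feeder's centre.
- housing: The loose square housing, white plastic, 44 x 44 x 34 mm high, about 60 g, in the other track at the same place. Origin: centre of its underside. To be left where it is.
- tray: Fixed black open tray, 150 (x) x 130 (y) x 30 mm high outside, walls 4 mm and floor 4 mm thick. Origin: centre of its underside, on the bench; z up.
- driver: Bystander: loose screwdriver with a blue handle, 170 mm long, lying to the left of the feeder. Origin near its middle.
- scanner: Bystander: loose hand scanner lying on the bench, about 150 x 65 x 45 mm. Origin in its handle's line.
- tub: Bystander: loose clear tub of small parts, 120 x 160 x 50 mm. Origin: centre of its underside.

How it is judged:
By the outcome, as a careful person would: the job done as asked, in the order asked, and still so for the second after the job is handed in, with the robot touching nothing.
It also fails if it takes over 64 s, if anything falls off the work surface, if the arm or the gripper's body presses on something with over 40 N, if the wrist force passes 120 N, or if a joint passes its speed limit or range.

### The arm

A 7-joint arm with a two-finger parallel gripper is mounted at the origin on the work surface. World frame = base frame: x ahead of the robot, y to its left, z up, the work surface at z = 0. Lengths are in m, angles in rad, forces in N, time in s.
With the tool pointing down it reaches from about 0.4 to 0.85 m from the base axis. Payload 10.4 kg.
Tool frame: the origin (TCP) lies midway between the tips of the shut fingers; the grasp point (between the pads) lies 19 mm behind it (manip.grasp_offset is the distance from the TCP to the grasp point, in m); z points along the fingers, y is the line along which they close (so a half turn about z gives the same grasp; the last joint's range is limited). The gripper opens to 85 mm and grips with 20 to 120 N. Pads are 22 mm wide; open, the fingers measure 114 mm over their backs; the gripper's body (76 mm by 85 mm) begins 54 mm behind the grasp point. The pads swing forward as they close: fully open they stand 13 mm farther back than shut.
Start: joints at [-1.197, 0.332, -0.065, 1.46, 0.022, 1.35, -0.088], TCP at [0.242, 0.576, 0.231] pointing down, gripper open.
Joint ranges: [-2.6, 2.6], [-0.5, 2.12], [-1.47, 1.34], [0.16, 2.42], [-1.27, 4.41], [0.06, 2.06], [-2.6, 2.6]. Speed limits (rad/s): [2.22, 2.22, 2.79, 2.79, 3.14, 3.14, 3.14].

### API

Orientations are given as a unit quaternion [x, y, z, w].
In Python, from workcell import manip gives the robot as it stands.
- The arm moves only by the tool jog_arm, called after "Emit:" in YAML: its name, and indented under it one key for each argument. Schema: {"type":"object","properties":{"offsets":{"type":"array","items":{"type":"object","properties":{"rotvec":{"type":"array","items":{"type":"number"},"minItems":3,"maxItems":3},"trans":{"type":"array","items":{"type":"number"},"minItems":3,"maxItems":3},"finger_gap":{"type":"number"}},"additionalProperties":false,"required":["finger_gap"]},"minItems":1,"maxItems":20},"grip_n":{"type":"number"},"only":{"type":"string"},"quiet":{"type":"boolean"},"lines":{"type":"string"}},"required":["offsets"],"additionalProperties":false}. offsets is a list of rows, 1 to 20 of them, each an object with the fields rotvec (a list: a rotation vector rx, ry, rz in units of 0.05 rad), trans (a list: dx, dy, dz in mm), finger_gap (the opening from 0.0 (shut) to 1.0 (fully open)); a field left out counts as zero (the opening has to be given); each row is the pose to reach, as a shift and turn from the pose commanded when the call began, along the tool's axes at that moment; what a row does not reach only later rows make up. A row lasts 1/8 s, in which the tool goes at most 0.0625 m and 0.188 rad, less where a joint would pass 70% of its speed; a pose out of reach is approached as far as the arm can. The fingers move at their own pace and stop on an object; grip_n is the grip in N (left out, the last holds). Time passes only in rows, so rows that do not move let the fingers close. The tool returns the time, the measured TCP pose, the force, the opening and the grip force at its end. only (a regular expression) keeps the lines of the reply that match it, lines (a string "A,B") keeps lines A to B, and quiet returns only ok. Input that does not fit is refused with a message, and nothing moves.
- manip.get_obs(): the state, without advancing time (a new reading comes with each control period).
- manip.camera(name): name is "scene" or "top"; returns the picture (420x560x3 uint8, blue, green, red); there is no depth.
- manip.calibration(name): a dict with "fx", "fy", "cx", "cy" (pixels), "k1" (the pictures are not rectified: a ray, as slopes to the right and down, at radius r is drawn at 1 + k1 r^2 times it, then the intrinsics apply), "world_from_camera" (4x4, takes a point from camera to world coordinates). Camera axes: x right, y up, looking along -z (the intrinsics and any distortion apply to the point x, -y, -z); pixel columns grow to the right and rows downward; lengths in m; the calibration is good to about 2 mm. A picture is of the moment at which its call begins. calibration takes no time and is no camera call.
- manip.hand_in(): hands the job in; it is judged then, once.
The state is a dict: "clock": time; "joint_pos": joint angles; "joint_velocities": joint speeds; "tau": joint torques, N m; "position": TCP position; "ee_rot": TCP orientation; "ft_force": force on the tool from outside, world axes, zero at the start; "torque": the same for the moment, N m; "grip_width": opening from 0.0 (shut) to 1.0 (fully open); "grasp_force": force on a finger pad.
Only numpy, scipy, OpenCV 4.12 (cv2) and the standard library are available. Lean on these libraries where they do the work, as an engineer would, in place of code of your own. Each camera call takes 0.05 s, during which the arm holds its last target. There are 200 camera calls.

## Working session

There is one attempt and no reset: what is moved stays moved. The work goes in short steps, Python scripts to look and compute and a tool call to move; the robot and the scene stay as the last step left them, time stands still between calls to the robot, and variables do not carry over. Pictures are saved under pics/ and viewed, at most 10 in all, crops included, and the job is handed in when it is done.

```bash
ls; mkdir -p pics
```

Run:
```python
from workcell import manip
import cv2,numpy as np
o=manip.get_obs();print(o['clock'],o['position'],o['ee_rot'],o['grip_width'],manip.grasp_offset)
for n in('scene','top'):
    cv2.imwrite(f'pics/{n}0.png',manip.camera(n));print(n,manip.calibration(n))
```

```text
pics
workcell.py
0.0 [0.24140147 0.57607341 0.23048916] [ 1.97096135e-01  9.80383884e-01 -7.34372840e-04 -1.15655128e-04] 1.001440470771945 0.0187
scene {'fx': 383.27947006084776, 'fy': 383.27947006084776, 'cx': 284.3705850020431, 'cy': 209.53418855157392, 'k1': -0.08418823084137506, 'world_from_camera': array([[-0.36513753, -0.73919581,  0.56591884,  1.09761266],
       [ 0.93080401, -0.30077667,  0.20769519,  0.23568068],
       [ 0.01668777,  0.60259683,  0.79787128,  0.7914273 ],
       [ 0.        ,  0.        ,  0.        ,  1.        ]])}
top {'fx': 490.3867443336598, 'fy': 490.3867443336598, 'cx': 272.1384121572544, 'cy': 208.5969296875071, 'k1': -0.14488622129507572, 'world_from_camera': array([[-0.02918989,  0.99406657, -0.10478361,  0.43889245],
       [-0.99952724, -0.03004039, -0.0065474 ,  0.03874667],
       [-0.00965629,  0.10454296,  0.99447349,  1.48849601],
       [ 0.        ,  0.        ,  0.        ,  1.        ]])}
```

View pics/scene0.png

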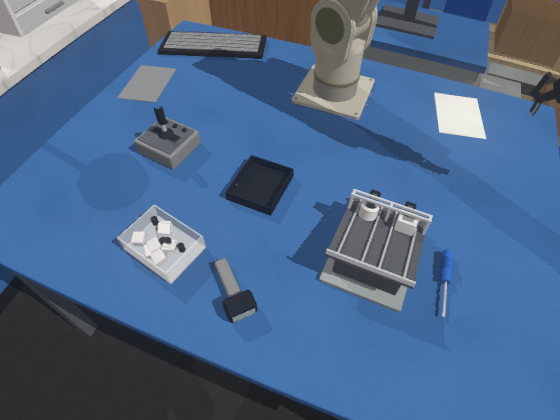

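View pics/top0.png

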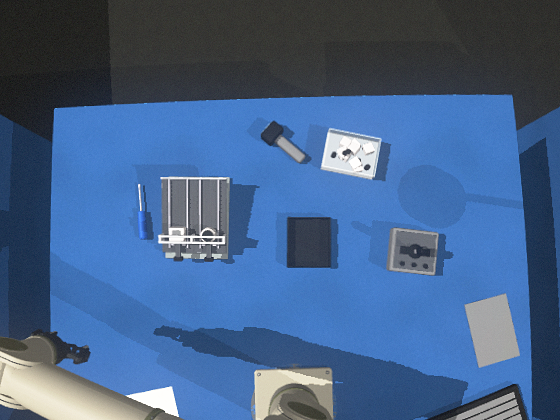

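The round cap is in the feeder's right (-y) track (top ≈(208,236), scene ≈(368,209)), and the square housing is in the left one. The console is at top ≈(415,250), scene ≈(165,140), and the tray at top ≈(309,242). I'll enlarge these.

Run:
```python
import cv2,numpy as np
t=cv2.imread('pics/top0.png');s=cv2.imread('pics/scene0.png')
def c(im,x,y,w,h,k): return cv2.resize(im[y:y+h,x:x+w],None,fx=k,fy=k,interpolation=cv2.INTER_CUBIC)
cv2.imwrite('pics/t1.png',np.hstack([c(t,150,165,95,105,4),c(t,380,165,70,125-20,4)]))
cv2.imwrite('pics/s1.png',np.hstack([c(s,320,175,120,130,4),c(s,125,80,80,130,4)]))
```

```text
(no output)
```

View pics/t1.png

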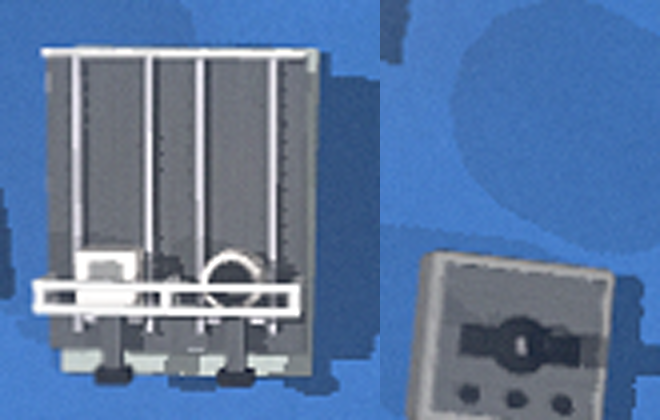

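View pics/s1.png

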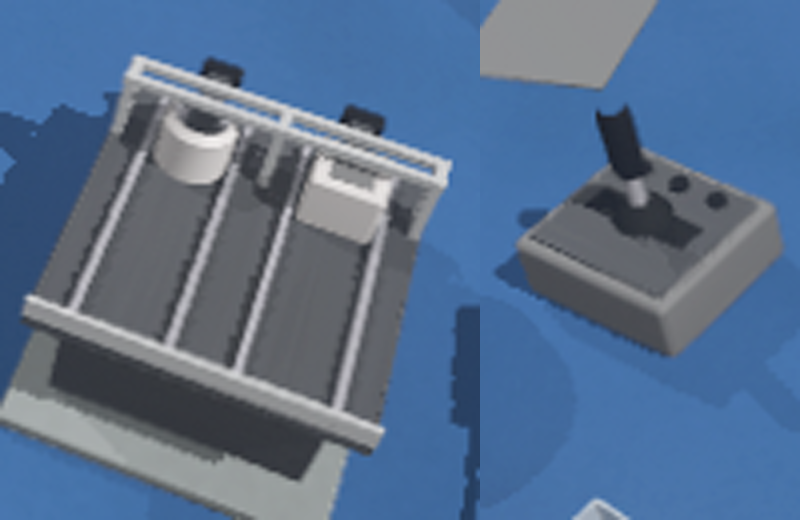

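Create lib.py:
```python
import numpy as np,cv2
from workcell import manip
C={n:manip.calibration(n) for n in('scene','top')}
F=np.diag([1,-1,-1,1.])
def ray(n,p):
    c=C[n];K=np.array([[c['fx'],0,c['cx']],[0,c['fy'],c['cy']],[0,0,1]])
    q=cv2.undistortPoints(np.array([[p]],float),K,np.array([c['k1'],0,0,0]))[0,0]
    T=c['world_from_camera'];d=T[:3,:3]@[q[0],-q[1],-1];return T[:3,3],d/np.linalg.norm(d)
def tri(ps,pt):
    A=[];b=[]
    R=[ray('scene',ps),ray('top',pt)]
    P=[np.eye(3)-np.outer(d,d) for o,d in R]
    x=np.linalg.solve(sum(P),sum(p@o for p,(o,d) in zip(P,R)))
    return x,[np.linalg.norm(p@(x-o))*1e3 for p,(o,d) in zip(P,R)]
def plane(n,p,z):
    o,d=ray(n,p);return o+d*(z-o[2])/d[2]
def proj(n,X):
    c=C[n];T=c['world_from_camera'];q=T[:3,:3].T@(np.array(X)-T[:3,3]);s=np.array([q[0],-q[1]])/-q[2]
    s=s*(1+c['k1']*(s@s));return np.array([c['cx']+c['fx']*s[0],c['cy']+c['fy']*s[1]])
```

Create m.py:
```python
from lib import *
np.set_printoptions(precision=4,suppress=True)
h=lambda X,o:(X+.5)/4-.5+o
tf=lambda x,y:(h(x,150),h(y,165)); tc=lambda x,y:(h(x-380,380),h(y,165))
sf=lambda x,y:(h(x,320),h(y,175)); sc=lambda x,y:(h(x-480,125),h(y,80))
for n,a,b in [('guard up R',sf(133,77),tf(300,283)),('guard up L',sf(444,180),tf(33,280)),
 ('guard dn R',sf(137,58),tf(300,316)),('guard dn L',sf(450,163),tf(34,313)),
 ('farbar R',sf(27,298),tf(316,50)),('farbar L',sf(381,432),tf(42,52)),
 ('cap top',sf(203,126),tf(232,283)),('griptop',sc(613,112),tc(521,345))]:
    print(n,*tri(a,b))
for p in [(428,252),(614,270)]: print('console top edge',plane('top',tc(*p),.053))
for p in [(528,242),(670,300),(775,207)]: print('console scene',plane('scene',sc(*p),.05))
for p in [(390,228),(439,232),(436,275),(388,270)]: print('con full',plane('top',p,.052))
for p in [(287,218),(330,217),(331,267),(288,268)]: print('tray',plane('top',p,.03))
for p in [(254,157),(294,173),(268,212),(227,193)]: print('trayS',plane('scene',p,.03))
# rails at floor+6 : right track rails, in top
for p in [(75,60),(150,60),(200,60),(274,60),(79,240),(150,240),(201,240),(273,240)]: print('rail',plane('top',tf(*p),.10 if p[1]<100 else .075))
```

```bash
python3 m.py
```

```text
guard up R [0.512  0.1863 0.109 ] [np.float64(2.3316293015449925), np.float64(2.331629301545037)]
guard up L [0.5195 0.372  0.1128] [np.float64(1.7731369882243102), np.float64(1.7731369882244725)]
guard dn R [0.4893 0.1859 0.1008] [np.float64(0.5209305054597144), np.float64(0.5209305054597303)]
guard dn L [0.4966 0.375  0.1014] [np.float64(1.0354067838956873), np.float64(1.0354067838955674)]
farbar R [0.6775 0.173  0.1089] [np.float64(3.677050996864843), np.float64(3.677050996864816)]
farbar L [0.6839 0.3664 0.1073] [np.float64(1.458671541610656), np.float64(1.458671541610762)]
cap top [0.5148 0.235  0.0894] [np.float64(0.09417100692009456), np.float64(0.09417100692010705)]
griptop [ 0.4568 -0.3491  0.1562] [np.float64(10.720217680187128), np.float64(10.720217680187174)]
console top edge [ 0.5231 -0.3026  0.053 ]
console top edge [ 0.505  -0.4427  0.053 ]
console scene [ 0.5001 -0.4352  0.05  ]
console scene [ 0.5124 -0.3095  0.05  ]
console scene [ 0.4027 -0.2894  0.05  ]
con full [ 0.5222 -0.2979  0.052 ]
con full [ 0.5053 -0.4457  0.052 ]
con full [ 0.3786 -0.4295  0.052 ]
con full [ 0.3991 -0.286   0.052 ]
tray [0.563  0.0048 0.03  ]
tray [ 0.5621 -0.1237  0.03  ]
tray [ 0.4134 -0.1209  0.03  ]
tray [0.4145 0.0066 0.03  ]
trayS [ 0.4191 -0.1075  0.03  ]
trayS [0.4333 0.0165 0.03  ]
trayS [0.5799 0.0027 0.03  ]
trayS [ 0.5636 -0.1186  0.03  ]
rail [0.6785 0.3453 0.1   ]
rail [0.6766 0.2905 0.1   ]
rail [0.6754 0.2542 0.1   ]
rail [0.6736 0.2006 0.1   ]
rail [0.5499 0.3487 0.075 ]
rail [0.5485 0.2964 0.075 ]
rail [0.5474 0.2591 0.075 ]
rail [0.5459 0.2066 0.075 ]
```

Create ov.py:
```python
from lib import *
def draw(im,n,o,k,pts,col,close=True):
    q=np.array([((proj(n,p)-o+.5)*k-.5) for p in pts]);cv2.polylines(im,[np.round(q*16).astype(np.int32)],close,col,1,cv2.LINE_AA,4)
def tr(x,y,yaw,P): 
    c,s=np.cos(yaw),np.sin(yaw);return np.array(P)@np.array([[c,s,0],[-s,c,0],[0,0,1]])+[x,y,0]
def circ(r,z=0): a=np.linspace(0,2*np.pi,40)[:-1];return np.c_[r*np.cos(a),r*np.sin(a),0*a+z]
def box(a,b,z): return [[a,b,z],[-a,b,z],[-a,-b,z],[a,-b,z]]
S=np.array([[np.cos(.2),0,-np.sin(.2)],[0,1,0],[np.sin(.2),0,np.cos(.2)]])
slope=lambda P:np.array(P)@S.T+[0,0,.075]
def feeder(f,u):
    L=[tr(*f,box(.125,.095,0))]
    for y in(.0205,.0695,-.0205,-.0695): L.append(tr(*f,slope([[-.06,y,.006],[.1,y,.006]])))
    for r,z in((.022,0),(.022,.030)): L.append(tr(*f,slope(circ(r,z)+[u,-.045,0])))
    return L
def console(c): return [tr(*c,box(.065,.07,0)),tr(*c,box(.065,.07,.05)),tr(*c,circ(.012,.095)),tr(*c,circ(.012,.152))]
def tray(t): return [tr(*t,box(.075,.065,.03)),tr(*t,box(.071,.061,.004))]
def over(src,n,x,y,w,h,k,Ls):
    im=cv2.resize(src[y:y+h,x:x+w],None,fx=k,fy=k,interpolation=cv2.INTER_CUBIC)
    for i,L in enumerate(Ls): draw(im,n,np.array([x,y]),k,L,[(0,255,255),(0,0,255),(0,255,0)][i%3])
    return im
```

Create a.py:
```python
from ov import *
f=(.577,.2765,-.04);Ls=feeder(f,-.0545)+console((.4515,-.363,-.12))+tray((.489,-.055,.0))
t=cv2.imread('pics/top0.png');s=cv2.imread('pics/scene0.png')
A=np.hstack([over(t,'top',150,165,90,105,3,Ls),over(t,'top',280,200,170,105,3,Ls)])
B=np.hstack([over(s,'scene',320,190,115,115,3,Ls),over(s,'scene',125,95,145,115,3,Ls)])
w=max(A.shape[1],B.shape[1]);p=lambda i:cv2.copyMakeBorder(i,0,0,0,w-i.shape[1],0)
o=np.vstack([p(A),p(B)]);cv2.imwrite('pics/ov1.png',o[:600,:800]);print(o.shape)
```

```bash
python3 a.py
```

```text
(660, 780, 3)
```

View pics/ov1.png

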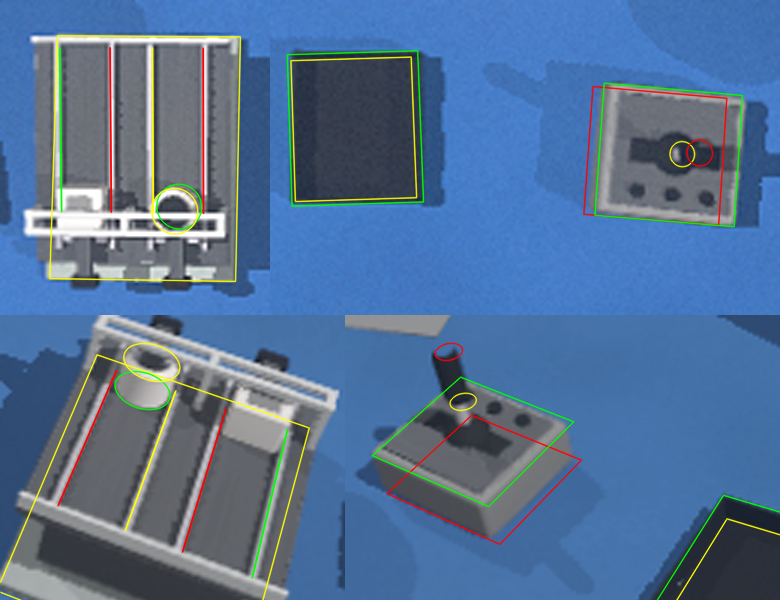

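The overlay confirms the poses, all to within about 2 mm:

| Item | Pose |
|---|---|
| Console | (.4515,-.363), yaw -.12 |
| Feeder | (.577,.2765), yaw -.04 |
| Tray | (.489,-.055) |

In the scene crop, the grip top at (447,351) matches the projected circle, so the grip's height agrees too. The cap is in the right track, so the stick goes right (-y).

Create rel.py:
```python
from lib import *
from scipy.spatial.transform import Rotation as R
np.set_printoptions(precision=4,suppress=True)
def tool(yaw,tilt=0):  # tool y along +y turned by yaw, z down, tilted uphill
    n=np.array([np.sin(tilt),0,-np.cos(tilt)]);y=np.array([0,1,0.]);x=np.cross(y,n)
    return R.from_euler('z',yaw)*R.from_matrix(np.c_[x,y,n])
def rel(R0,p0,Rt,pt): return np.r_[(R0.inv()*Rt).as_rotvec(),R0.inv().apply(np.array(pt)-p0)]
```

Run:
```python
from rel import *
o=manip.get_obs();R0=R.from_quat(o['ee_rot']);p0=o['position']
print(R0.as_matrix())
Rt=tool(-.12);c=np.array([.4515,-.363,0]);e=np.array([.1197,.9928,0])
for pt in ([.5,.25,.25],[.5,-.05,.25],c+.045*e+[0,0,.2],c+.045*e+[0,0,.115]): print(rel(R0,p0,Rt,pt))
```

```text
[[-0.9223  0.3864 -0.0004]
 [ 0.3864  0.9223 -0.0012]
 [-0.0001 -0.0013 -1.    ]]
[-0.0013 -0.0001 -0.2767 -0.3645 -0.2009 -0.0191]
[-0.0013 -0.0001 -0.2767 -0.4804 -0.4776 -0.0188]
[-0.0013 -0.0001 -0.2767 -0.5444 -0.7417  0.0316]
[-0.0013 -0.0001 -0.2767 -0.5444 -0.7416  0.1166]
```
Rows to via 1: 0.416m →7 rows; via2: .3 → 5 rows; via3: .272+... 5 rows. 17 rows + settle.

The manual's scale: shifts go in mm and turns go in units of 0.05 rad. Converting my numbers, -0.742 m is -742, -0.544 m is -544, -0.277 rad is -5.54.

Emit:
jog_arm:
  offsets:
    - {"rotvec": [0, 0, -5.54], "trans": [-364, -200, -20], "finger_gap": 0}
    - {"rotvec": [0, 0, -5.54], "trans": [-364, -200, -20], "finger_gap": 0}
    - {"rotvec": [0, 0, -5.54], "trans": [-364, -200, -20], "finger_gap": 0}
    - {"rotvec": [0, 0, -5.54], "trans": [-364, -200, -20], "finger_gap": 0}
    - {"rotvec": [0, 0, -5.54], "trans": [-364, -200, -20], "finger_gap": 0}
    - {"rotvec": [0, 0, -5.54], "trans": [-364, -200, -20], "finger_gap": 0}
    - {"rotvec": [0, 0, -5.54], "trans": [-480, -478, -20], "finger_gap": 0}
    - {"rotvec": [0, 0, -5.54], "trans": [-480, -478, -20], "finger_gap": 0}
    - {"rotvec": [0, 0, -5.54], "trans": [-480, -478, -20], "finger_gap": 0}
    - {"rotvec": [0, 0, -5.54], "trans": [-480, -478, -20], "finger_gap": 0}
    - {"rotvec": [0, 0, -5.54], "trans": [-480, -478, -20], "finger_gap": 0}
    - {"rotvec": [0, 0, -5.54], "trans": [-544, -742, 32], "finger_gap": 0}
    - {"rotvec": [0, 0, -5.54], "trans": [-544, -742, 32], "finger_gap": 0}
    - {"rotvec": [0, 0, -5.54], "trans": [-544, -742, 32], "finger_gap": 0}
    - {"rotvec": [0, 0, -5.54], "trans": [-544, -742, 32], "finger_gap": 0}
    - {"rotvec": [0, 0, -5.54], "trans": [-544, -742, 32], "finger_gap": 0}
    - {"rotvec": [0, 0, -5.54], "trans": [-544, -742, 32], "finger_gap": 0}
    - {"rotvec": [0, 0, -5.54], "trans": [-544, -742, 32], "finger_gap": 0}

```text
clock: 2.35
position: [0.4566, -0.3175, 0.1989]
ee_rot: [0.06, 0.998, 0.0, -0.0]
ft_force: [0.3, 0.7, -0.2]
grip_width: -0.002
grasp_force: 0.0
```

Run:
```python
from rel import *
o=manip.get_obs();R0=R.from_quat(o['ee_rot']);p0=o['position']
Rt=tool(-.12);c=np.array([.4515,-.363,0]);e=np.array([.1197,.9928,0])
for d in (.045,.026,0): print(rel(R0,p0,Rt,c+d*e+[0,0,.115]))
```

```text
[ 0.0006 -0.0006  0.0003 -0.0004 -0.0008  0.0839]
[ 0.0006 -0.0006  0.0003 -0.0004 -0.0198  0.0839]
[ 0.0006 -0.0006  0.0003 -0.0004 -0.0458  0.0839]
```

Next: lower beside the grip, then push part of the way.

Emit:
jog_arm:
  offsets:
    - {"trans": [0, 0, 50], "finger_gap": 0}
    - {"trans": [0, 0, 84], "finger_gap": 0}
    - {"trans": [0, 0, 84], "finger_gap": 0}
    - {"trans": [0, -10, 84], "finger_gap": 0}
    - {"trans": [0, -20, 84], "finger_gap": 0}
    - {"trans": [0, -26, 84], "finger_gap": 0}
    - {"trans": [0, -30, 84], "finger_gap": 0}
    - {"trans": [0, -30, 84], "finger_gap": 0}

```text
clock: 3.35
position: [0.4529, -0.3482, 0.1154]
ee_rot: [0.06, 0.998, -0.0, 0.0]
ft_force: [0.0, 0.5, -0.2]
grip_width: -0.002
grasp_force: 0.2
```

Emit:
jog_arm:
  offsets:
    - {"trans": [0, -4, 0], "finger_gap": 0}
    - {"trans": [0, -8, 0], "finger_gap": 0}
    - {"trans": [0, -12, 0], "finger_gap": 0}
    - {"trans": [0, -12, 0], "finger_gap": 0}

```text
clock: 3.85
position: [0.4514, -0.3602, 0.1152]
ee_rot: [0.06, 0.998, -0.0, -0.0]
ft_force: [0.0, 2.8, 1.0]
grip_width: -0.003
grasp_force: 0.8
```

Converted, -0.01 m is -10, -0.008 m is -8.

Emit:
jog_arm:
  offsets:
    - {"trans": [0, -4, 0], "finger_gap": 0}
    - {"trans": [0, -8, 0], "finger_gap": 0}
    - {"trans": [0, -10, 0], "finger_gap": 0}
    - {"trans": [0, -10, 0], "finger_gap": 0}

```text
clock: 4.35
position: [0.4502, -0.3699, 0.1151]
ee_rot: [0.06, 0.998, 0.0, -0.0]
ft_force: [0.5, 2.8, -1.0]
grip_width: -0.002
grasp_force: 1.1
```

Converted, -0.006 m is -6, -0.003 m is -3.

Emit:
jog_arm:
  offsets:
    - {"trans": [0, -3, 0], "finger_gap": 0}
    - {"trans": [0, -6, 0], "finger_gap": 0}
    - {"trans": [0, -6, 0], "finger_gap": 0}

```text
clock: 4.72
position: [0.4496, -0.376, 0.1153]
ee_rot: [0.06, 0.998, -0.0, 0.0]
ft_force: [0.1, 3.5, 0.1]
grip_width: 0.005
grasp_force: 1.3
```

Converted, -0.003 m is -3.

Emit:
jog_arm:
  offsets:
    - {"trans": [0, -3, 0], "finger_gap": 0}
    - {"trans": [0, -3, 0], "finger_gap": 0}

```text
clock: 4.97
position: [0.4493, -0.3789, 0.1153]
ee_rot: [0.06, 0.998, -0.0, 0.0]
ft_force: [1.0, 3.3, -1.4]
grip_width: -0.0
grasp_force: 1.5
```

Emit:
jog_arm:
  offsets:
    - {"trans": [0, -3, 0], "finger_gap": 0}
    - {"trans": [0, -3, 0], "finger_gap": 0}

```text
clock: 5.22
position: [0.4492, -0.3796, 0.1151]
ee_rot: [0.059, 0.998, 0.002, -0.0]
ft_force: [-0.5, 11.9, 3.2]
grip_width: 0.001
grasp_force: 6.3
```

The force rose from 3.5 N to 12 N, so the stick is at its stop. Hold it there for 1.25 s.

Emit:
jog_arm:
  offsets:
    - {"finger_gap": 0}
    - {"finger_gap": 0}
    - {"finger_gap": 0}
    - {"finger_gap": 0}
    - {"finger_gap": 0}
    - {"finger_gap": 0}
    - {"finger_gap": 0}
    - {"finger_gap": 0}
    - {"finger_gap": 0}
    - {"finger_gap": 0}

```text
clock: 6.48
position: [0.4493, -0.3796, 0.1151]
ee_rot: [0.059, 0.998, 0.002, -0.0]
ft_force: [-1.2, 11.3, 2.6]
grip_width: 0.001
grasp_force: 6.1
```

Run:
```python
from ov import *
t=manip.camera('top');s=manip.camera('scene');f=(.577,.2765,-.04);Ls=feeder(f,-.0145)[5:]
o=np.hstack([over(s,'scene',320,175,110,110,3,Ls),over(s,'scene',110,60,100,110,3,[])]);cv2.imwrite('pics/hold.png',o)
cv2.imwrite('pics/hold_t.png',t)
```

```text
(no output)
```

View pics/hold.png

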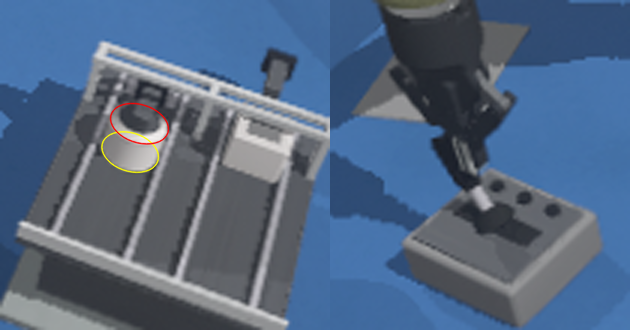

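The stick is fully over and the cap has moved up to the predicted place (scene crop ≈(132,140)), clear of the guard. Release.

Converted, -0.14 m is -140, -0.1 m is -100.

Emit:
jog_arm:
  offsets:
    - {"trans": [0, 15, 0], "finger_gap": 0}
    - {"trans": [0, 30, 0], "finger_gap": 0}
    - {"trans": [0, 45, 0], "finger_gap": 0}
    - {"trans": [0, 65, 0], "finger_gap": 0}
    - {"trans": [0, 75, 0], "finger_gap": 0}
    - {"trans": [0, 75, -50], "finger_gap": 0}
    - {"trans": [0, 75, -100], "finger_gap": 0}
    - {"trans": [0, 75, -140], "finger_gap": 0}
    - {"trans": [0, 75, -140], "finger_gap": 0}

```text
clock: 7.7
position: [0.4589, -0.3082, 0.2584]
ee_rot: [0.06, 0.998, -0.001, 0.003]
ft_force: [0.3, -0.4, -0.5]
grip_width: -0.003
grasp_force: 0.0
```

Run:
```python
from ov import *
t=manip.camera('top');s=manip.camera('scene');f=(.577,.2765,-.04);Ls=feeder(f,-.0145)[5:]
cv2.imwrite('pics/rt.png',t);cv2.imwrite('pics/rs.png',s)
A=np.hstack([over(s,'scene',335,180,75,75,5,Ls),over(t,'top',175,185,75,75,5,Ls)])
B=np.hstack([over(s,'scene',130,90,75,40,5,[]),over(t,'top',380,220,75,40,5,[])])
cv2.imwrite('pics/rel.png',np.vstack([A,B]))
```

```text
(no output)
```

View pics/rel.png

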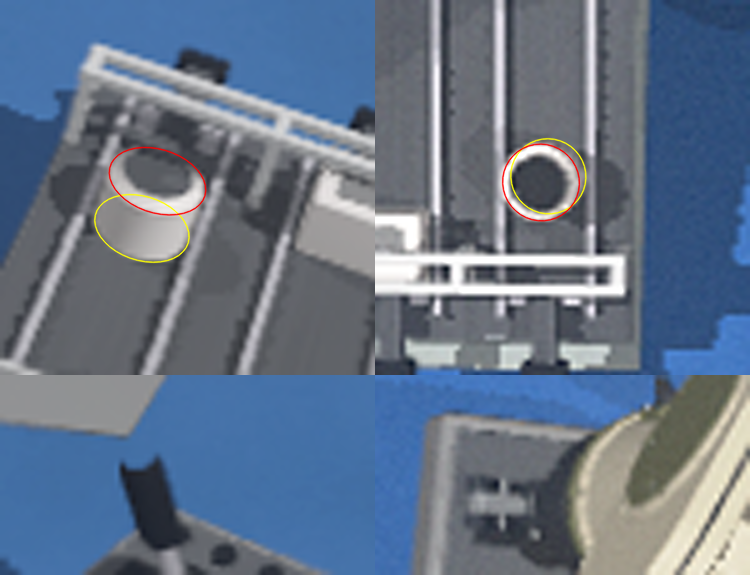

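The stick is back at centre. The cap's outline matches u=-14.5 mm in both views (top crop centre (541,181)), and the housing hasn't moved. Next, the approach to grasp it across the track.

Create cap.py:
```python
from rel import *
from ov import slope,tr
f=(.577,.2765,-.04)
at=lambda u,h:tr(*f,slope([[u,-.045,h]]))[0]
```

Run:
```python
from cap import *
g=lambda X,o:(X+.5)/5-.5+o
print('dark disc',tri((g(158,335),g(175,180)),(g(541-375,175),g(181.5,185))),at(-.0145,.03))
o=manip.get_obs();R0=R.from_quat(o['ee_rot']);p0=o['position'];Rt=tool(-.04,.2)
for pt in ([.5,-.05,.28],at(-.0145,.12)): print(pt,rel(R0,p0,Rt,pt))
```

```text
dark disc (array([0.555 , 0.2318, 0.1051]), [np.float64(0.2755644181274095), np.float64(0.27556441812746235)]) [0.555  0.2323 0.1015]
[0.5, -0.05, 0.28] [-0.0079 -0.1996 -0.0796 -0.0112  0.2603 -0.025 ]
[0.5372 0.2331 0.1897] [-0.0079 -0.1996 -0.0796 -0.0143  0.5458  0.0653]
```

Emit:
jog_arm:
  offsets:
    - {"rotvec": [0, -4, -1.6], "trans": [-11, 260, -25], "finger_gap": 1}
    - {"rotvec": [0, -4, -1.6], "trans": [-11, 260, -25], "finger_gap": 1}
    - {"rotvec": [0, -4, -1.6], "trans": [-11, 260, -25], "finger_gap": 1}
    - {"rotvec": [0, -4, -1.6], "trans": [-11, 260, -25], "finger_gap": 1}
    - {"rotvec": [0, -4, -1.6], "trans": [-14, 546, -20], "finger_gap": 1}
    - {"rotvec": [0, -4, -1.6], "trans": [-14, 546, -20], "finger_gap": 1}
    - {"rotvec": [0, -4, -1.6], "trans": [-14, 546, -20], "finger_gap": 1}
    - {"rotvec": [0, -4, -1.6], "trans": [-14, 546, -20], "finger_gap": 1}
    - {"rotvec": [0, -4, -1.6], "trans": [-14, 546, -20], "finger_gap": 1}
    - {"rotvec": [0, -4, -1.6], "trans": [-14, 546, 65], "finger_gap": 1}
    - {"rotvec": [0, -4, -1.6], "trans": [-14, 546, 65], "finger_gap": 1}
    - {"rotvec": [0, -4, -1.6], "trans": [-14, 546, 65], "finger_gap": 1}
    - {"rotvec": [0, -4, -1.6], "trans": [-14, 546, 65], "finger_gap": 1}

```text
clock: 9.43
position: [0.5373, 0.2333, 0.1911]
ee_rot: [0.02, 0.995, -0.006, 0.1]
ft_force: [-0.2, 0.5, 0.6]
grip_width: 0.999
grasp_force: 0.0
```

Run:
```python
from cap import *
o=manip.get_obs();R0=R.from_quat(o['ee_rot']);p0=o['position'];Rt=tool(-.04,.2)
for h in(.12,.06,.006): print(rel(R0,p0,Rt,at(-.0145,h)))
```

```text
[-0.0074  0.0005  0.001   0.0004 -0.0002  0.0013]
[-0.0074  0.0005  0.001   0.0004  0.0002  0.0613]
[-0.0074  0.0005  0.001   0.0005  0.0006  0.1153]
```

Converted, 0.115 m is 115, 0.1 m is 100, -0.007 rad is -0.14.

Emit:
jog_arm:
  offsets:
    - {"rotvec": [-0.14, 0, 0], "trans": [0, 0, 40], "finger_gap": 1}
    - {"rotvec": [-0.14, 0, 0], "trans": [0, 0, 75], "finger_gap": 1}
    - {"rotvec": [-0.14, 0, 0], "trans": [0, 0, 100], "finger_gap": 1}
    - {"rotvec": [-0.14, 0, 0], "trans": [0, 0, 115], "finger_gap": 1}
    - {"rotvec": [-0.14, 0, 0], "trans": [0, 0, 115], "finger_gap": 1}
    - {"rotvec": [-0.14, 0, 0], "trans": [0, 0, 115], "finger_gap": 0.7}
    - {"rotvec": [-0.14, 0, 0], "trans": [0, 0, 115], "finger_gap": 0.6}
    - {"rotvec": [-0.14, 0, 0], "trans": [0, 0, 115], "finger_gap": 0.5}
    - {"rotvec": [-0.14, 0, 0], "trans": [0, 0, 115], "finger_gap": 0.4}
    - {"rotvec": [-0.14, 0, 0], "trans": [0, 0, 115], "finger_gap": 0.3}
    - {"rotvec": [-0.14, 0, 0], "trans": [0, 0, 115], "finger_gap": 0.3}
    - {"rotvec": [-0.14, 0, 0], "trans": [0, 0, 115], "finger_gap": 0.3}
  grip_n: 25

```text
clock: 10.92
position: [0.5601, 0.2318, 0.0788]
ee_rot: [0.019, 0.995, -0.002, 0.1]
ft_force: [-2.7, -0.8, 6.4]
grip_width: 0.506
grasp_force: 24.5
```

Emit:
jog_arm:
  offsets:
    - {"trans": [0, 0, -10], "finger_gap": 0.3}
    - {"trans": [0, 0, -30], "finger_gap": 0.3}
    - {"trans": [0, 0, -70], "finger_gap": 0.3}
    - {"trans": [0, 0, -120], "finger_gap": 0.3}
    - {"trans": [0, 0, -120], "finger_gap": 0.3}
    - {"trans": [0, 0, -120], "finger_gap": 0.3}

```text
clock: 11.68
position: [0.5357, 0.2324, 0.1952]
ee_rot: [0.019, 0.995, -0.002, 0.1]
ft_force: [-0.5, 0.3, -0.9]
grip_width: 0.506
grasp_force: 25.7
```

Run:
```python
from cap import *
q=np.array([.5601,.2318,.0788]);b=at(-.0145,0);n=at(-.0145,1)-b;print('TCP above cap bottom',(q-b)@n,(q-b)-n*((q-b)@n))
o=manip.get_obs();R0=R.from_quat(o['ee_rot']);p0=o['position'];Rt=tool(0)
for pt in([.489,-.055,.2],[.489,-.055,.06]): print(rel(R0,p0,Rt,pt))
im=manip.camera('scene');cv2.imwrite('pics/lift.png',cv2.resize(im[100:310,280:480],None,fx=2.5,fy=2.5))
```

```text
TCP above cap bottom 0.006723952989493969 [ 0.0004 -0.0004  0.0001]
[-0.0048  0.1997 -0.0387  0.0339 -0.289  -0.0115]
[-0.0048  0.1997 -0.0387  0.0617 -0.2888  0.1257]
```

View pics/lift.png

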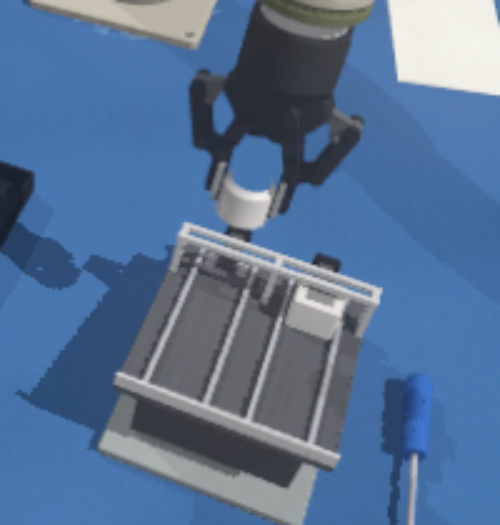

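The cap is held upright between the fingers (crop ≈(247,203)), and the housing (317,305) and driver are undisturbed. Move over the tray.

Emit:
jog_arm:
  offsets:
    - {"rotvec": [0, 4, -0.78], "trans": [34, -289, -12], "finger_gap": 0.3}
    - {"rotvec": [0, 4, -0.78], "trans": [34, -289, -12], "finger_gap": 0.3}
    - {"rotvec": [0, 4, -0.78], "trans": [34, -289, -12], "finger_gap": 0.3}
    - {"rotvec": [0, 4, -0.78], "trans": [34, -289, -12], "finger_gap": 0.3}
    - {"rotvec": [0, 4, -0.78], "trans": [34, -289, -12], "finger_gap": 0.3}
    - {"rotvec": [0, 4, -0.78], "trans": [34, -289, -12], "finger_gap": 0.3}
    - {"rotvec": [0, 4, -0.78], "trans": [48, -289, 60], "finger_gap": 0.3}
    - {"rotvec": [0, 4, -0.78], "trans": [62, -289, 126], "finger_gap": 0.3}
    - {"rotvec": [0, 4, -0.78], "trans": [62, -289, 126], "finger_gap": 0.3}
    - {"rotvec": [0, 4, -0.78], "trans": [62, -289, 126], "finger_gap": 0.3}
    - {"rotvec": [0, 4, -0.78], "trans": [62, -289, 126], "finger_gap": 0.3}

```text
clock: 13.1
position: [0.4906, -0.0549, 0.0618]
ee_rot: [-0.0, 1.0, -0.002, 0.001]
ft_force: [0.4, 0.8, 0.1]
grip_width: 0.509
grasp_force: 26.0
```

Run:
```python
from cap import *
o=manip.get_obs();R0=R.from_quat(o['ee_rot']);p0=o['position']
for z in(.03,.012): print(rel(R0,p0,tool(0),[.489,-.055,z]))
```

```text
[-0.0047  0.0028  0.      0.0017  0.      0.0318]
[-0.0047  0.0028  0.      0.0018  0.0001  0.0498]
```

Emit:
jog_arm:
  offsets:
    - {"rotvec": [-0.1, 0.06, 0], "trans": [0, 0, 15], "finger_gap": 0.3}
    - {"rotvec": [-0.1, 0.06, 0], "trans": [0, 0, 30], "finger_gap": 0.3}
    - {"rotvec": [-0.1, 0.06, 0], "trans": [0, 0, 38], "finger_gap": 0.3}
    - {"rotvec": [-0.1, 0.06, 0], "trans": [0, 0, 43], "finger_gap": 0.3}
    - {"rotvec": [-0.1, 0.06, 0], "trans": [0, 0, 46], "finger_gap": 0.3}
    - {"rotvec": [-0.1, 0.06, 0], "trans": [0, 0, 48], "finger_gap": 0.3}
    - {"rotvec": [-0.1, 0.06, 0], "trans": [0, 0, 49], "finger_gap": 0.3}
    - {"rotvec": [-0.1, 0.06, 0], "trans": [0, 0, 49], "finger_gap": 0.3}

```text
clock: 14.1
position: [0.4891, -0.0553, 0.0109]
ee_rot: [0.0, 1.0, 0.0, -0.002]
ft_force: [0.3, -0.0, -1.0]
grip_width: 0.503
grasp_force: 26.0
```

Emit:
jog_arm:
  offsets:
    - {"trans": [0, 0, 0.5], "finger_gap": 0.3}
    - {"trans": [0, 0, 1], "finger_gap": 0.3}
    - {"trans": [0, 0, 1], "finger_gap": 0.3}

```text
clock: 14.48
position: [0.4891, -0.0553, 0.0106]
ee_rot: [0.0, 1.0, 0.0, -0.002]
ft_force: [-5.6, 0.8, 12.7]
grip_width: 0.507
grasp_force: 27.1
```

Emit:
jog_arm:
  offsets:
    - {"trans": [0, 0, 0.5], "finger_gap": 0.3}
    - {"trans": [0, 0, 1], "finger_gap": 0.3}
    - {"trans": [0, 0, 1], "finger_gap": 0.3}

```text
clock: 14.85
position: [0.4891, -0.0553, 0.0105]
ee_rot: [0.0, 1.0, 0.0, -0.002]
ft_force: [-10.9, 1.3, 28.4]
grip_width: 0.506
grasp_force: 28.2
```

The cap is on the tray floor. Relieve the pressure, then release and retreat.

Emit:
jog_arm:
  offsets:
    - {"trans": [0, 0, -1], "finger_gap": 0.3}
    - {"trans": [0, 0, -1.5], "finger_gap": 0.3}
    - {"trans": [0, 0, -1.5], "finger_gap": 0.52}
    - {"trans": [0, 0, -1.5], "finger_gap": 0.55}
    - {"trans": [0, 0, -1.5], "finger_gap": 0.6}
    - {"trans": [0, 0, -1.5], "finger_gap": 0.7}
    - {"trans": [0, 0, -1.5], "finger_gap": 0.75}
    - {"trans": [0, 0, -1.5], "finger_gap": 0.75}
    - {"trans": [0, 0, -20], "finger_gap": 0.75}
    - {"trans": [0, 0, -60], "finger_gap": 0.75}
    - {"trans": [0, 0, -120], "finger_gap": 0.75}
    - {"trans": [0, 0, -180], "finger_gap": 0.75}
    - {"trans": [-30, 50, -200], "finger_gap": 0.75}
    - {"trans": [-30, 100, -200], "finger_gap": 0.75}
    - {"trans": [-30, 150, -200], "finger_gap": 0.75}
    - {"trans": [-30, 150, -200], "finger_gap": 0.75}
    - {"trans": [-30, 150, -200], "finger_gap": 0.75}

```text
clock: 16.98
position: [0.5196, 0.094, 0.2085]
ee_rot: [0.0, 1.0, -0.0, -0.002]
ft_force: [-0.1, -1.1, 0.8]
grip_width: 0.75
grasp_force: 0.0
```

Run:
```python
from lib import *
s=manip.camera('scene');t=manip.camera('top')
h=cv2.resize(s[80:340,110:470],None,fx=1.3,fy=1.3);k=cv2.resize(t[100:290,120:460],None,fx=1.3,fy=1.3)
w=max(h.shape[1],k.shape[1]);p=lambda i:cv2.copyMakeBorder(i,0,0,0,w-i.shape[1],0)
cv2.imwrite('pics/end.png',np.vstack([p(h),p(k)]))
```

```text
(no output)
```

View pics/end.png

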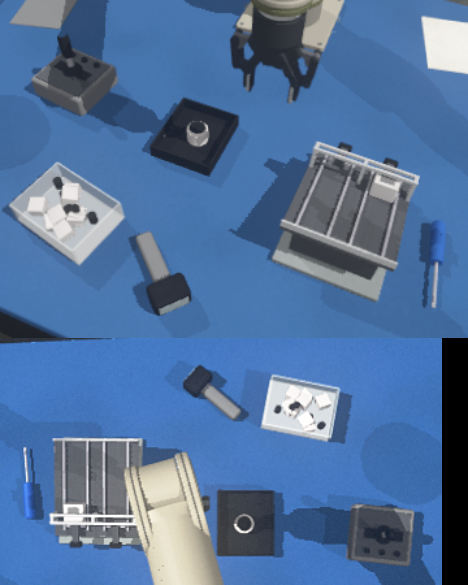

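The cap stands upright in the tray (scene crop (198,133), top crop (244,523)). The stick is centred, the housing is still in its track, and the bystanders haven't moved.

```bash
python3 -c "
from workcell import manip;print(manip.hand_in())"
```

```text
the job is handed in; nothing more can be done
None
```

The job is handed in at about 17 s of the 64 s allowed: I held the stick fully right for over a second and let it spring back, then lifted the cap from the right track and set it upright on the tray floor (about 28 N brief downward press before release), with the housing and bystanders left where they were.

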